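# Unpin and open the long slide case

### The job

Open the longer of the two grey locker cases: pull its retaining pin sideways out of the staple while the lid is still closed and put the pin down on the bench, then lift the lid straight off by its handle and set it down on the bench, flat and right way up, without dropping it. Leave the shorter case's pin in place, and let go of everything at the end.

Things in the scene. Friction and masses are not known exactly. Their poses are not given: they have to be found in the camera images.
- long_case: Longer grey case, fixed, 90 (x) x 144 (y) x 70 mm high, right (-y) of the shorter one. Origin: centre of underside, on the bench; hasp side at -x, facing the robot. A wire staple (upside-down U, legs 16 mm apart in x) at x -66, y 0 passes up through a slot in the lid's hasp plate, top 91 mm above the bench. Free bench: to its right (180 mm wide) and behind it.
- long_lid: Its loose lift-off lid, 0.3 kg: 94 x 148 x 4 mm plate, hasp plate out to x -88 (y -70 to 40). Origin: centre of plate's underside, 70 mm above bench when closed; axes as the case. An insert reaches 6 mm below it; on the bench it rests on that (origin 6 mm up). Handle bar along y, 10 wide (x), 56 long, at x -8, y 0, 34 to 44 mm above origin. Lift 30 mm to clear the staple.
- long_pin: Its loose pin, 60 g: upright 14 x 14 mm grip, top 51 mm above the 22 mm square foot; 5 mm rod along own +y, 80 mm from grip axis, 6 mm above foot's underside. Origin: foot's underside centre. In place: on the hasp plate at case x -66, y -55, z 74 mm, rod through the staple with 3 mm play. Pulls out along case -y (30 mm frees it, draw it over 60). Grip it from above, by its upper 25 mm.
- short_pin: The same kind of pin on the other, shorter case (90 x 100 x 70 mm, same design, its lid and hasp closed too). Origin: centre of its foot's underside. To be left in place.
Mind the look-alikes: they are no part of the job. What is shaped like the long_pin but blue is not meant.

How it is judged:
By the outcome, as a careful person would: the job done as asked, in the order asked, and still so for the second after the job is handed in, with the robot touching nothing.
It also fails if it takes over 58 s, if anything falls off the work surface, if the arm or the gripper's body presses on something with over 40 N, if the wrist force passes 120 N, or if a joint passes its speed limit or range.

### The arm

A 6-joint arm with a two-finger parallel gripper is mounted at the origin on a cart in front of the work surface, level with it; the furniture and walls round the work are solid. World frame = base frame: x ahead of the robot, y to its left, z up, the work surface at z = 0. Lengths are in mm, angles in rad, forces in N, time in s.
With the tool pointing down it reaches from about 275 to 750 mm from the base axis. Payload 10.2 kg.
Tool frame: the origin (TCP) lies midway between the tips of the shut fingers; the grasp point (between the pads) lies 19 mm behind it; z points along the fingers, y is the line along which they close (so a half turn about z gives the same grasp; the last joint's range is limited). The gripper opens to 88 mm and grips with 3 to 60 N. Pads are 18 mm wide; open, the fingers measure 123 mm over their backs; the gripper's body (75 mm by 187 mm) begins 45 mm behind the grasp point.
Start: joints at [-1.362, 0.313, 1.498, -0, 1.331, -0.223], TCP at [219.704, -476.824, 238.72] pointing down, gripper open.
Joint ranges: [-2.94, 2.94], [-0.97, 2.17], [0.19, 2.56], [-1.23, 4.37], [0.02, 3.11], [-2.88, 2.88]. Speed limits (rad/s): [2.39, 2.39, 3.01, 3.14, 3.14, 3.14].

### API

Orientations are given as a rotation vector (axis times angle).
In Python, from plant import manip, imaging, models gives the robot as it stands. The module is installed in compiled form; this text tells all that it offers.
- The arm moves only by the tool apply_moves, never from a script. Its arguments are lists of equal length, an entry for each row: "delta_rot": the turn, a rotation vector about the world's x, y, z in degrees, a list of three; "linear": the shift along the world's x, y, z in cm, a list of three; "fingers": the opening, from -1 (shut) to 1 (fully open). A call has 1 to 8 rows; each row is the pose to reach, as a shift and turn from the pose commanded when the call began; what a row does not reach only later rows make up. A row lasts 1/10 s, in which the tool goes at most 50 mm and 8.59 degrees, less where a joint would pass 70% of its speed; a pose out of reach is approached as far as the arm can. A call with a gripper value outside its range is refused whole. The fingers move at their own pace and stop on an object; the grip force is fixed at half the most. Time passes only in rows, so rows that repeat a pose let the fingers close. It gives the time, the measured TCP pose, the force, the opening and the grip force at its end, in the units of the state.
- manip.get_obs(): the state, without advancing time (a new reading comes with each control period).
- imaging.capture(name): name is "scene" or "top"; returns a dict with "frame" (480x640x3 uint8, red, green, blue), "intrinsics" (3x3 intrinsics, pixels), "dist" ([k1, k2, p1, p2, k3] as OpenCV has them; the pictures are not rectified), "pose" (4x4, takes a point from camera to world coordinates). Camera axes: x right, y up, looking along -z (the intrinsics and any distortion apply to the point x, -y, -z); pixel columns grow to the right and rows downward; lengths in mm; the calibration is good to about 2 mm. A picture is of the moment at which its call begins. There is no depth.
- manip.job_done(): hands the job in; it is judged then, once.
Trained networks look in the newest picture that a camera, given by its name, has taken for a name from the list of things; names that differ only in an ending like _2 or _b are one class to them, and where a whole thing is asked for, a point or a joint stands for the part that bears it (a point fixed in the world has none). Each returns a list of dicts, best first, with "p" (0 to 1); they miss things now and then, are a little off and sometimes report something else, mostly with a low value. They report only what shows in the picture. A call takes as long as a camera call. They do not tell look-alikes from the thing itself.
- models.regions_of(camera, target): "region" (480x640 bool, what is visible of it).
- models.tip_of(camera, target): "position" ([x, y, z] in mm, in world coordinates, good to about 4 mm: a listed point, or the origin of a listed thing).
The state is a dict: "time": time; "q": joint angles; "dq": joint speeds; "joint_torque": joint torques, N m; "position": TCP position; "orientation": TCP orientation; "force": force on the tool from outside, world axes, zero at the start; "ft_torque": the same for the moment, N m; "finger_gap": finger opening in mm; "grip_force": force on a finger pad.
Only numpy, scipy, OpenCV 4.12 (cv2) and the standard library are available. Lean on these libraries where they do the work, as an engineer would, in place of code of your own. Each camera call takes 0.05 s, during which the arm holds its last target. There are 200 camera calls.

## Working session

There is one attempt and no reset: what is moved stays moved. The work goes in short steps, Python scripts to look and compute and a tool call to move; the robot and the scene stay as the last step left them, time stands still between calls to the robot, and variables do not carry over. Pictures are saved under pics/ and viewed, at most 10 in all, crops included, and the job is handed in when it is done.

Besides the shell and the picture viewer there is one more tool, called after "Emit:" as a command line: name --argument value ..., lists and objects as JSON in quotes. apply_moves: Moves the arm, as the interface text tells. Its arguments: {"type":"object","properties":{"delta_rot":{"type":"array"},"linear":{"type":"array"},"fingers":{"type":"array"}},"required":["delta_rot","linear","fingers"]}

```bash
mkdir -p pics
cat > h.py <<'E'
import numpy as np, cv2
from plant import manip, imaging, models
def cap(n,f=None):
    c=imaging.capture(n)
    if f: cv2.imwrite('pics/'+f,c['frame'][:,:,::-1])
    return c
def proj(c,P):
    P=np.atleast_2d(np.array(P,float)); T=np.linalg.inv(c['pose'])
    q=(T[:3,:3]@P.T).T+T[:3,3]; q=q*[1,-1,-1]
    return cv2.projectPoints(q,np.zeros(3),np.zeros(3),np.array(c['intrinsics']),np.array(c['dist']))[0].reshape(-1,2)
def unproj(c,uv,z):
    n=cv2.undistortPoints(np.array(uv,float).reshape(-1,1,2),np.array(c['intrinsics']),np.array(c['dist'])).reshape(-1,2)
    d=np.c_[n[:,0],-n[:,1],-np.ones(len(n))]@c['pose'][:3,:3].T; o=c['pose'][:3,3]
    return o+d*((z-o[2])/d[:,2])[:,None]
E
python3 - <<'E'
from h import *
cs={n:cap(n,n+'1.png') for n in('top','scene')}
for n in cs:
    for t in('long_case','long_lid','long_pin','short_pin'):
        for r in models.tip_of(n,t): print(n,t,round(r['p'],2),np.round(r['position'],1),proj(cs[n],r['position']).round())
o=manip.get_obs();print(o['position'],o['orientation'],o['finger_gap'],o['time'])
for n in cs: print(n,cs[n]['pose'].round(2))
E
```

```text
top long_lid 0.65 [ 528.9 -122.6   70.4] [[360. 204.]]
top long_pin 0.66 [ 464.5 -186.3   73.9] [[395. 240.]]
top long_pin 0.54 [453.1  32.2   1.1] [[276. 247.]]
top short_pin 0.63 [443.3 158.   73. ] [[203. 248.]]
scene long_case 0.78 [ 526.1 -123.5   -2. ] [[311. 233.]]
scene long_lid 0.65 [ 528.5 -124.4   72.3] [[309. 200.]]
scene long_pin 0.95 [456.2  38.5   2.8] [[306. 316.]]
scene long_pin 0.91 [ 463.6 -183.8   75.4] [[360. 187.]]
scene short_pin 0.58 [439.5 157.9  75.5] [[275. 355.]]
[ 219.72345387 -476.80481265  238.68333048] [-3.06858180e+00 -6.73058313e-01  1.33002320e-05] 87.47365453940817 0.5
top [[ 2.00000e-02  1.00000e+00 -7.00000e-02  3.90420e+02]
 [-1.00000e+00  2.00000e-02  2.00000e-02 -3.75400e+01]
 [ 2.00000e-02  7.00000e-02  1.00000e+00  1.09633e+03]
 [ 0.00000e+00  0.00000e+00  0.00000e+00  1.00000e+00]]
scene [[-9.1000e-01  3.0000e-01 -3.0000e-01  1.8545e+02]
 [-4.2000e-01 -6.7000e-01  6.1000e-01  5.2241e+02]
 [-1.0000e-02  6.8000e-01  7.3000e-01  7.6563e+02]
 [ 0.0000e+00  0.0000e+00  0.0000e+00  1.0000e+00]]
```

View pics/top1.png

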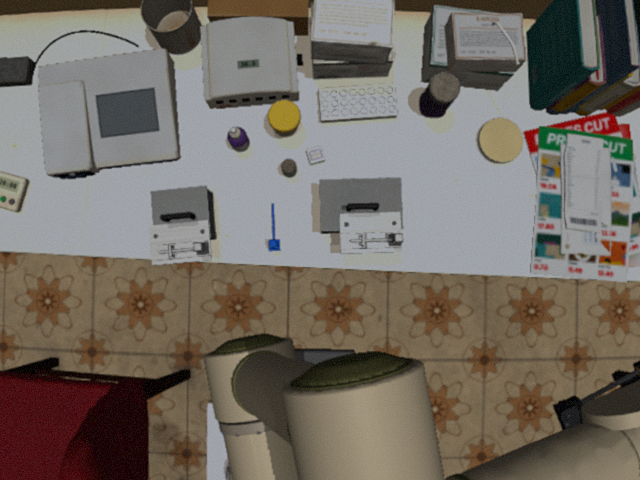

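View pics/scene1.png

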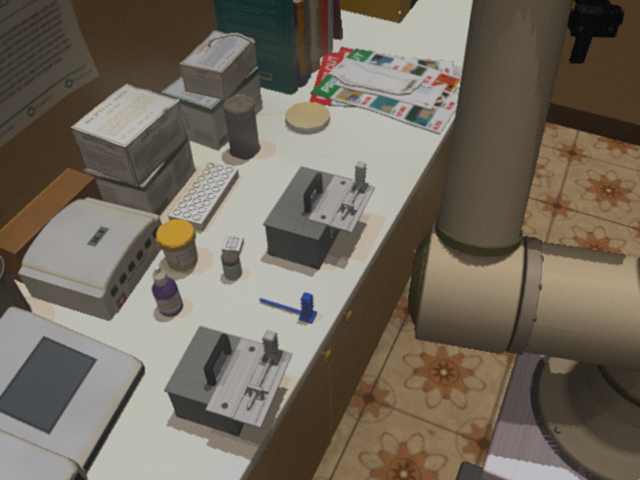

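Candidates for the pin: grey at top (395,240)/scene (360,187) on the right-hand, longer case; blue at top (276,247), lying on the bench; grey at top (203,248) on the shorter case. The first fits: it is grey and on the longer, -y case. Next I'll confirm it in a crop and fit the case's yaw.

```bash
cat > fit.py <<'E'
from h import *
from scipy.optimize import minimize
def lidpts(x,y,a,z=74):
    R=np.array([[np.cos(a),-np.sin(a)],[np.sin(a),np.cos(a)]])
    out=[]
    for poly in ([(-47,-74),(47,-74),(47,74),(-47,74)],[(-88,-70),(-40,-70),(-40,40),(-88,40)]):
        p=np.array(poly)@R.T+[x,y]; out.append(np.c_[p,np.full(4,z)])
    return out
E
python3 - <<'E'
from fit import *
cs={n:cap(n) for n in('top','scene')}
m={}
for n in cs:
    r=models.regions_of(n,'long_lid'); print(n,[(round(k['p'],2),k['region'].sum(),np.argwhere(k['region']).mean(0).round()) for k in r])
    t=proj(cs[n],[528,-123,70])[0]
    r=[k for k in r if np.linalg.norm(np.argwhere(k['region']).mean(0)[::-1]-t)<40]
    if r:m[n]=cv2.resize(r[0]['region'].astype(np.uint8),None,fx=4,fy=4,interpolation=cv2.INTER_NEAREST)
def ren(n,p):
    im=np.zeros((1920,2560),np.uint8)
    for P in lidpts(*p): cv2.fillPoly(im,[np.round(proj(cs[n],P)*4+1.5).astype(np.int32)],1)
    return im
def cost(p,ns): return sum(((ren(n,p)^m[n]).sum()/m[n].sum()) for n in ns)
for ns in [[n] for n in m]+[list(m)]:
    b=min((minimize(cost,[528,-123,a],args=(ns,),method='Nelder-Mead',options=dict(initial_simplex=[[528,-123,a],[533,-123,a],[528,-118,a],[528,-123,a+.06]],maxiter=120)) for a in(-.05,.03)),key=lambda r:r.fun)
    print(ns,b.x.round(3),b.fun)
p=b.x
ims=[]
for n,(u,v) in (('top',(360,215)),('scene',(320,205))):
    f=cs[n]['frame'][:,:,::-1][v-60:v+60,u-60:u+70]; f=cv2.resize(f,None,fx=3,fy=4.0*3/4,interpolation=cv2.INTER_CUBIC)
    g=f.copy()
    for P in lidpts(*p): cv2.polylines(g,[np.round((proj(cs[n],P)-[u-60,v-60])*3).astype(np.int32)],True,(0,0,255),1)
    ims.append(g)
cv2.imwrite('pics/fit.png',np.hstack(ims))
R=np.array([[np.cos(p[2]),-np.sin(p[2])],[np.sin(p[2]),np.cos(p[2])]])
print('pin pred',R@[-66,-55]+p[:2],'staple',R@[-66,0]+p[:2],'handle',R@[-8,0]+p[:2])
print('edge',unproj(cs['top'],[(276,262),(530,273),(405,268)],0).round())
E
```

```text
top [(0.55, np.int64(5496), array([212., 362.]))]
scene [(0.88, np.int64(4765), array([204., 316.]))]
['top'] [ 5.29737e+02 -1.22841e+02  4.60000e-02] 0.07839792576419213
['scene'] [ 5.27183e+02 -1.19882e+02  4.50000e-02] 0.09134312696747114
['top', 'scene'] [ 5.27891e+02 -1.21478e+02  4.60000e-02] 0.19913059445312511
pin pred [ 464.4858647  -179.45016341] staple [ 461.96100868 -124.5081476 ] handle [ 519.89986172 -121.84557216]
edge [[ 424.   31.    0.]
 [ 410. -467.    0.]
 [ 417. -216.    0.]]
```

View pics/fit.png

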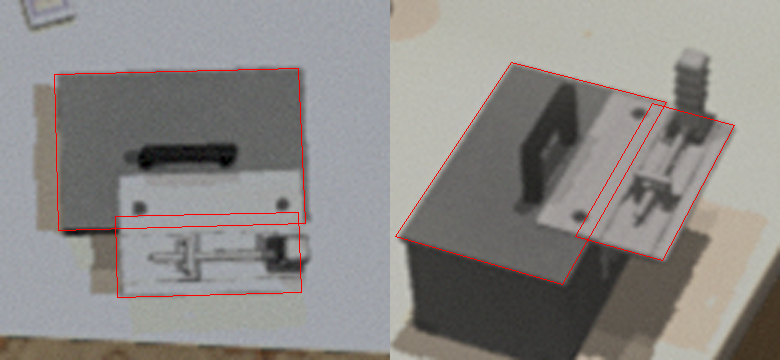

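The crop confirms that the grey pin at the right end of the longer case's hasp plate is the target. The fit gives the lid at about (528.5,-122.5) with yaw 2.6°, and the pin at about (465,-182). First move: go above the pin with the fingers closing along case y.

Emit:
apply_moves --delta_rot '[[0,0,-22.1],[0,0,-22.1],[0,0,-22.1],[0,0,-22.1],[0,0,-22.1],[0,0,-22.1],[0,0,-22.1],[0,0,-22.1]]' --linear '[[24.5,29.5,-3.9],[24.5,29.5,-3.9],[24.5,29.5,-3.9],[24.5,29.5,-3.9],[24.5,29.5,-3.9],[24.5,29.5,-3.9],[24.5,29.5,-3.9],[24.5,29.5,-3.9]]' --fingers '[0.14,0.14,0.14,0.14,0.14,0.14,0.14,0.14]'

```text
time: 1.5
position: [465.9, -179.6, 199.6]
orientation: [3.141, 0.074, 0.001]
force: [0.1, -1.1, -0.5]
finger_gap: 50.1
grip_force: 0.0
```

Emit:
apply_moves --delta_rot '[[0,0,0],[0,0,0],[0,0,0]]' --linear '[[0,0,-3],[0,0,-6.2],[0,0,-6.2]]' --fingers '[0.14,0.14,0.14]'

```text
time: 1.8
position: [463.2, -180.5, 134.7]
orientation: [-3.137, -0.073, 0.009]
force: [0.1, 0.4, 1.8]
finger_gap: 50.1
grip_force: 0.0
```

Run:
```python
from h import *
c=cap('scene'); o=manip.get_obs(); print(o['position'],o['orientation'])
for r in models.tip_of('scene','long_pin'): print(round(r['p'],2),np.round(r['position'],1))
f=c['frame'][:,:,::-1].copy()[110:260,260:460]
f=cv2.resize(f,None,fx=4,fy=4,interpolation=cv2.INTER_CUBIC)
def d(P,col):
    cv2.circle(f,tuple(int(k) for k in ((proj(c,P)[0]-[260,110])*4)),3,col,-1)
d(o['position'],(0,0,255)); d([465,-182,125],(0,255,0)); d([465,-182,74],(255,0,0))
cv2.imwrite('pics/a.png',f)
```

```text
[ 464.18663322 -181.43291979  137.02780432] [-3.13892506 -0.07247404  0.0039554 ]
0.98 [456.4  39.3   3. ]
0.85 [ 463.1 -182.    75.5]
0.4 [ 526.5 -124.5   69.7]
```

View pics/a.png

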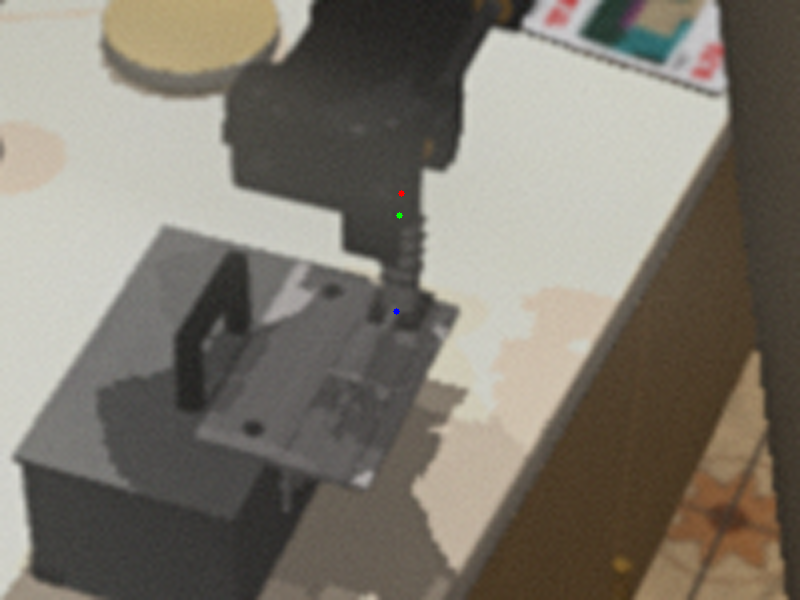

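The view shows the near finger at (370,230) beside the grip at (408,250), with the pin foot at about (402,310). The alignment is within 2 mm, so I'll descend and close.

Emit:
apply_moves --delta_rot '[[0,0,0],[0,0,0],[0,0,0],[0,0,0],[0,0,0],[0,0,0],[0,0,0],[0,0,0]]' --linear '[[-0.1,0,-2.5],[-0.1,0,-4],[-0.1,0,-4.2],[-0.1,0,-4.2],[-0.1,0,-4.2],[-0.1,0,-4.2],[-0.1,0,-4.2],[-0.1,0,-4.2]]' --fingers '[0.14,0.14,0.14,0.14,-1,-1,-1,-1]'

```text
time: 2.7
position: [463.8, -181.9, 96.0]
orientation: [3.14, 0.072, 0.001]
force: [-0.3, -0.8, 0.9]
finger_gap: 20.3
grip_force: 0.0
```

Run:
```python
from h import *
o=manip.get_obs(); print(o['position'],o['orientation'],o['finger_gap'],o['grip_force'],o['force'])
```

```text
[ 463.8238199  -181.91826826   96.04102323] [3.14042547e+00 7.23878776e-02 6.54217938e-04] 20.305843359711286 0.0 [-0.34910503 -0.81634438  0.89607371]
```

Emit:
apply_moves --delta_rot '[[0,0,0],[0,0,0],[0,0,0],[0,0,0],[0,0,0],[0,0,0],[0,0,0]]' --linear '[[0,0,0],[0,0,0],[0,0,0],[0,0,0],[0,0,0.05],[0.02,-0.4,0.1],[0.04,-0.8,0.1]]' --fingers '[-1,-1,-1,-1,-1,-1,-1]'

```text
time: 3.4
position: [464.1, -190.1, 96.8]
orientation: [3.141, 0.073, 0.0]
force: [0.7, -0.3, -0.6]
finger_gap: 13.8
grip_force: 30.0
```

Emit:
apply_moves --delta_rot '[[0,0,0],[0,0,0],[0,0,0],[0,0,0],[0,0,0],[0,0,0],[0,0,0],[0,0,0]]' --linear '[[0.06,-1.2,0],[0.11,-2.4,0],[0.17,-3.6,0],[0.22,-4.8,0],[0.28,-6.0,0],[0.33,-7.2,0],[0.37,-8,0],[0.37,-8,0]]' --fingers '[-1,-1,-1,-1,-1,-1,-1,-1]'

```text
time: 4.2
position: [467.8, -270.9, 96.7]
orientation: [3.141, 0.071, 0.0]
force: [-0.4, 0.4, -0.0]
finger_gap: 13.9
grip_force: 30.0
```

Run:
```python
from h import *
o=manip.get_obs(); print(o['position'],o['force'],o['finger_gap'])
c=cap('scene','b.png')
```

```text
[ 467.77307174 -270.85733249   96.65055077] [-0.44236905  0.36685307 -0.00865934] 13.932005668468875
```

View pics/b.png

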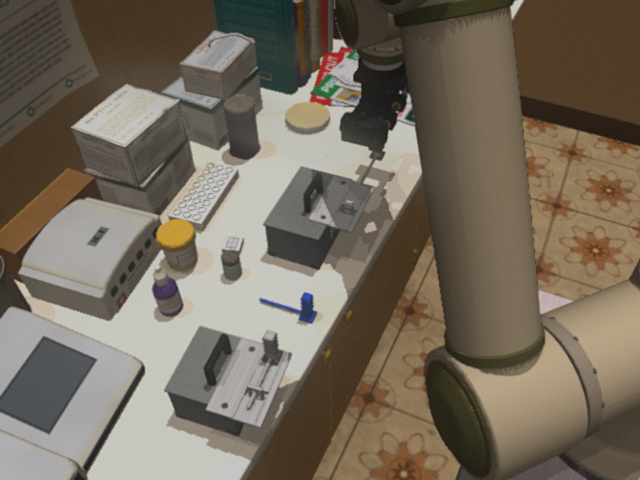

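The rod is out of the staple (rod at (375,165)) and the shorter case is untouched. I'll set the pin down near the bench front, right of the case.

Emit:
apply_moves --delta_rot '[[0,0,0],[0,0,0],[0,0,0],[0,0,0],[0,0,0],[0,0,0],[0,0,0],[0,0,0]]' --linear '[[-1.2,-1.2,0.3],[-2.4,-2.4,0],[-2.4,-2.4,-2],[-2.4,-2.4,-4.2],[-2.4,-2.4,-6],[-2.4,-2.4,-7],[-2.4,-2.4,-7.3],[-2.4,-2.4,-7.3]]' --fingers '[-1,-1,-1,-1,-1,-1,-1,-1]'

```text
time: 5.05
position: [444.0, -293.7, 23.9]
orientation: [3.141, 0.073, 0.0]
force: [0.1, -0.1, -0.7]
finger_gap: 13.8
grip_force: 30.0
```

Emit:
apply_moves --delta_rot '[[0,0,0],[0,0,0],[0,0,0],[0,0,0],[0,0,0],[0,0,0]]' --linear '[[0,0,-0.05],[0,0,-0.05],[0,0,-0.05],[0,0,-0.05],[0,0,-0.05],[0,0,-0.05]]' --fingers '[-1,-1,-0.3,-0.3,-0.3,-0.3]'

```text
time: 5.65
position: [443.8, -293.9, 23.3]
orientation: [3.141, 0.072, 0.0]
force: [-0.7, -1.0, -0.7]
finger_gap: 30.8
grip_force: 0.0
```

Emit:
apply_moves --delta_rot '[[0,0,0],[0,0,0],[0,0,0],[0,0,0],[0,0,0],[0,0,0]]' --linear '[[0,0,3],[0,0,8],[0,0,12],[0,0,17],[0,0,17],[0,0,17]]' --fingers '[-0.3,-0.3,0,0,0,0]'

```text
time: 6.25
position: [443.9, -293.9, 193.7]
orientation: [3.14, 0.072, 0.002]
force: [0.1, -0.3, -0.4]
finger_gap: 44.5
grip_force: 0.0
```

Run:
```python
from fit import *
o=manip.get_obs(); print(o['position'],o['q'].round(2) if hasattr(o['q'],'round') else o['q'])
cs={n:cap(n,n+'c.png') for n in('top','scene')}
for n in cs:
    for t in('long_lid','long_pin','short_pin'):
        for r in models.tip_of(n,t): print(n,t,round(r['p'],2),np.round(r['position'],1))
c=cs['scene']; f=c['frame'][:,:,::-1].copy()[110:260,250:450]
f=cv2.resize(f,None,fx=4,fy=4,interpolation=cv2.INTER_CUBIC)
R=np.array([[np.cos(.046),-np.sin(.046)],[np.sin(.046),np.cos(.046)]])
box=np.array([(-13,-28),(-3,-28),(-3,28),(-13,28)])@R.T+[528.5,-122.5]
cv2.polylines(f,[np.round((proj(c,np.c_[box,[114]*4])-[250,110])*4).astype(np.int32)],True,(0,0,255),1)
g=cs['top']['frame'][:,:,::-1].copy()[150:300,330:480]
g=cv2.resize(g,None,fx=4,fy=4,interpolation=cv2.INTER_CUBIC)
cv2.polylines(g,[np.round((proj(cs['top'],np.c_[box,[114]*4])-[330,150])*4).astype(np.int32)],True,(0,0,255),1)
cv2.imwrite('pics/d.png',np.hstack([f[:,:430],g[:,:360]]))
print(unproj(cs['top'],[(500,162),(478,140),(402,200)],0).round())
```

```text
[ 443.89669675 -293.89498624  193.67910907] [-0.81  0.37  1.54  0.    1.23  0.72]
top long_lid 0.81 [ 526.7 -123.4   66.9]
top long_pin 0.66 [456.2  38.1   2.1]
top short_pin 0.65 [442.4 157.1  72.9]
scene long_lid 0.69 [ 526.2 -123.    70.3]
scene long_pin 0.74 [456.2  37.5   1.9]
scene long_pin 0.63 [ 444.2 -296.3    0.6]
scene short_pin 0.86 [439.5 159.   74.7]
[[ 630. -407.    0.]
 [ 673. -362.    0.]
 [ 548. -210.    0.]]
```

View pics/d.png

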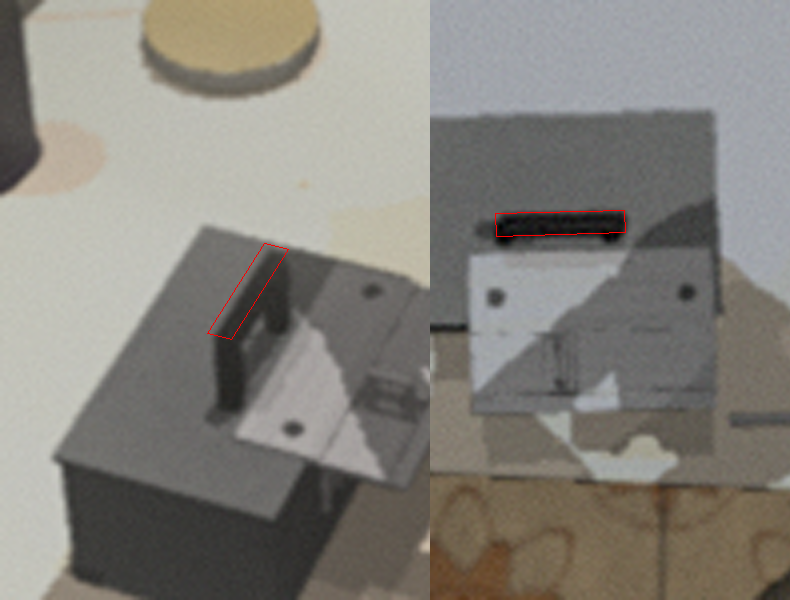

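The bar sits about 2 mm to -x of the overlay, so I'll take the handle at (518.5,-123). The long pin rests on the bench at about (444,-294). Now I'll turn +90° and go over the handle.

Emit:
apply_moves --delta_rot '[[0,0,90],[0,0,90],[0,0,90],[0,0,90],[0,0,90],[0,0,90],[0,0,90],[0,0,90]]' --linear '[[7.46,17.1,0],[7.46,17.1,0],[7.46,17.1,0],[7.46,17.1,0],[7.46,17.1,0],[7.46,17.1,0],[7.46,17.1,0],[7.46,17.1,0]]' --fingers '[-0.18,-0.18,-0.18,-0.18,-0.18,-0.18,-0.18,-0.18]'

```text
time: 7.45
position: [518.4, -122.7, 192.9]
orientation: [-2.545, -1.841, 0.0]
force: [-0.3, 0.5, -0.4]
finger_gap: 35.8
grip_force: 0.0
```

Run:
```python
from h import *
from scipy.spatial.transform import Rotation as R
o=manip.get_obs(); print(o['position'],R.from_rotvec(o['orientation']).as_matrix()[:,1],o['finger_gap'])
```

```text
[ 518.37208806 -122.67196579  192.91906758] [ 9.49776631e-01 -3.12928206e-01 -5.37217990e-04] 35.846722779854886
```

Emit:
apply_moves --delta_rot '[[0,0,20.9],[0,0,20.9],[0,0,20.9],[0,0,20.9],[0,0,20.9],[0,0,20.9],[0,0,20.9]]' --linear '[[0,0,-1],[0,0,-2],[0,0,-3],[0,0,-5],[0,0,-5.5],[0,0,-5.5],[0,0,-5.5]]' --fingers '[-0.18,-0.18,-0.18,-0.18,-0.18,-0.18,-0.18]'

```text
time: 8.15
position: [518.7, -123.0, 138.9]
orientation: [2.176, 2.265, 0.0]
force: [-0.1, 0.2, -0.4]
finger_gap: 36.1
grip_force: 0.0
```

Run:
```python
from h import *
from scipy.spatial.transform import Rotation as R
o=manip.get_obs(); print(o['position'],R.from_rotvec(o['orientation']).as_matrix()[:,1],o['finger_gap'])
c=cap('scene')
f=cv2.resize(c['frame'][:,:,::-1][110:260,230:430],None,fx=4,fy=4,interpolation=cv2.INTER_CUBIC)
cv2.imwrite('pics/e.png',f)
```

```text
[ 518.70704915 -122.96492769  138.86279102] [9.99202491e-01 3.99227230e-02 7.47013111e-04] 36.12988764749315
```

View pics/e.png

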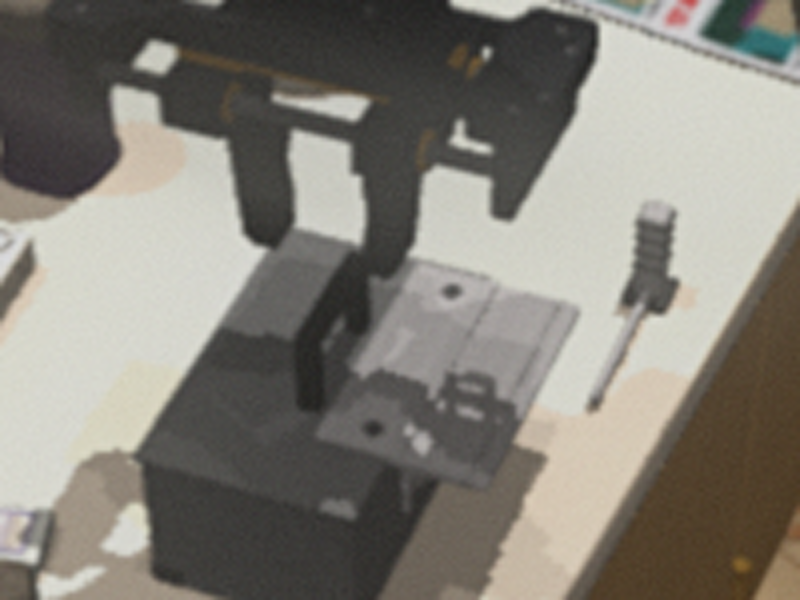

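The picture shows the fingers straddling the bar ((330,290)) and the pin standing on the bench at (650,290). Next I'll descend and grip.

Emit:
apply_moves --delta_rot '[[0,0,0],[0,0,0],[0,0,0],[0,0,0],[0,0,0],[0,0,0],[0,0,0],[0,0,0]]' --linear '[[0,0,-2.5],[0,0,-4.4],[0,0,-4.8],[0,0,-4.8],[0,0,-4.8],[0,0,-4.8],[0,0,-4.8],[0,0,-4.8]]' --fingers '[-0.18,-0.18,-0.18,-0.18,-1,-1,-1,-1]'

```text
time: 9.0
position: [518.7, -122.9, 90.8]
orientation: [2.176, 2.265, 0.001]
force: [-0.5, 0.3, 2.3]
finger_gap: 9.3
grip_force: 30.0
```

Emit:
apply_moves --delta_rot '[[0,0,0],[0,0,0],[0,0,0],[0,0,0]]' --linear '[[0,0,0],[0,0,0],[0,0,0],[0,0,0]]' --fingers '[-1,-1,-1,-1]'

```text
time: 9.4
position: [518.7, -123.0, 90.8]
orientation: [2.176, 2.265, 0.001]
force: [-0.4, 0.7, 6.1]
finger_gap: 9.5
grip_force: 30.0
```

Gripped. Lifting straight up slowly, watching the force.

Emit:
apply_moves --delta_rot '[[0,0,0],[0,0,0],[0,0,0],[0,0,0],[0,0,0],[0,0,0],[0,0,0],[0,0,0]]' --linear '[[0,0,0.3],[0,0,0.8],[0,0,1.4],[0,0,2.0],[0,0,2.8],[0,0,3.6],[0,0,4.5],[0,0,4.5]]' --fingers '[-1,-1,-1,-1,-1,-1,-1,-1]'

```text
time: 10.2
position: [519.0, -123.1, 136.7]
orientation: [2.175, 2.264, 0.001]
force: [0.3, 0.5, -3.4]
finger_gap: 9.1
grip_force: 30.0
```

Run:
```python
from h import *
o=manip.get_obs(); print(o['position'],o['force'],o['ft_torque'],o['finger_gap'])
c=cap('scene')
f=cv2.resize(c['frame'][:,:,::-1][90:240,230:430],None,fx=4,fy=4,interpolation=cv2.INTER_CUBIC)
cv2.imwrite('pics/f.png',f)
```

```text
[ 518.9871743  -123.06838572  136.69497135] [ 0.34084334  0.53030213 -3.36652053] [ 0.0369928  -0.09696057  0.02313022] 9.09667205490978
```

View pics/f.png

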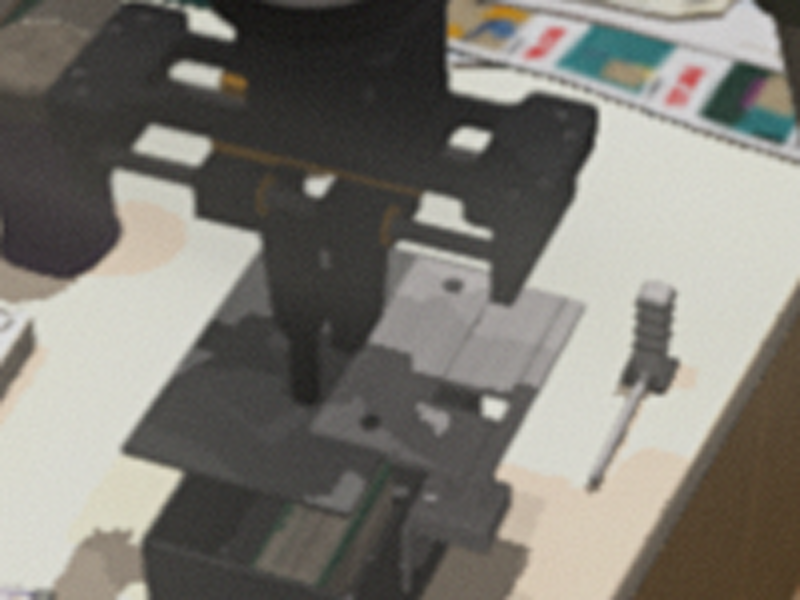

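The lid is off and level: force is about 3.4 N and it is clear of the staple at (440,500). I'll carry it to the free bench on the right.

Emit:
apply_moves --delta_rot '[[0,0,0],[0,0,0],[0,0,0],[0,0,0],[0,0,0],[0,0,0],[0,0,0],[0,0,0]]' --linear '[[0,-0.5,1],[0.5,-2.5,1],[1.2,-5.5,1],[2,-9,1],[2.8,-12.5,1],[3.4,-15.5,1],[3.5,-16.9,1],[3.5,-16.9,1]]' --fingers '[-1,-1,-1,-1,-1,-1,-1,-1]'

```text
time: 11.05
position: [553.0, -293.1, 144.9]
orientation: [-2.178, -2.263, 0.0]
force: [1.1, 1.1, -4.1]
finger_gap: 9.2
grip_force: 30.0
```

Run:
```python
from h import *
o=manip.get_obs(); print(o['position'],o['orientation'],o['force'])
for n in('top','scene'):
    c=cap(n)
    for t in('long_lid','long_pin'):
        for r in models.tip_of(n,t): print(n,t,round(r['p'],2),np.round(r['position'],1))
```

```text
[ 552.96631946 -293.13927152  144.93225926] [-2.17824293e+00 -2.26306275e+00  2.57076672e-04] [ 1.128281    1.09110165 -4.05225746]
top long_pin 0.81 [ 4.541e+02  3.420e+01 -2.000e-01]
scene long_lid 0.81 [ 559.8 -293.7  123.8]
scene long_pin 0.94 [457.6  37.9  -1.1]
scene long_pin 0.57 [ 446.7 -296.3    2.7]
```

Emit:
apply_moves --delta_rot '[[0,0,0],[0,0,0],[0,0,0],[0,0,0],[0,0,0],[0,0,0],[0,0,0],[0,0,0]]' --linear '[[0,0,-2],[0,0,-4.5],[0,0,-7],[0,0,-9],[0,0,-10.5],[0,0,-11.3],[0,0,-11.5],[0,0,-11.5]]' --fingers '[-1,-1,-1,-1,-1,-1,-1,-1]'

```text
time: 12.15
position: [553.7, -291.9, 30.8]
orientation: [2.176, 2.265, 0.0]
force: [-0.4, -0.8, -3.7]
finger_gap: 9.2
grip_force: 30.0
```

Emit:
apply_moves --delta_rot '[[0,0,0],[0,0,0],[0,0,0],[0,0,0],[0,0,0]]' --linear '[[0,0,-0.1],[0,0,-0.2],[0,0,-0.3],[0,0,-0.35],[0,0,-0.35]]' --fingers '[-1,-1,-1,-1,-1]'

```text
time: 12.65
position: [553.4, -291.9, 26.8]
orientation: [2.176, 2.265, 0.0]
force: [-0.1, 1.0, -2.1]
finger_gap: 9.3
grip_force: 30.0
```

Emit:
apply_moves --delta_rot '[[0,0,0],[0,0,0],[0,0,0]]' --linear '[[0,0,-0.05],[0,0,-0.1],[0,0,-0.1]]' --fingers '[-1,-1,-1]'

```text
time: 12.95
position: [553.5, -291.9, 26.8]
orientation: [2.176, 2.265, -0.0]
force: [-4.1, 3.1, 6.7]
finger_gap: 9.4
grip_force: 30.0
```

Contact: the bench is carrying the lid (+6.7 N, z unchanged). I'll release and rise.

Emit:
apply_moves --delta_rot '[[0,0,0],[0,0,0],[0,0,0],[0,0,0],[0,0,0]]' --linear '[[0,0,0.05],[0,0,0.05],[0,0,0.05],[0,0,0.05],[0,0,0.05]]' --fingers '[-0.25,-0.25,-0.25,-0.25,-0.25]'

```text
time: 13.45
position: [553.4, -291.9, 26.2]
orientation: [2.177, 2.265, -0.0]
force: [0.9, 0.3, -1.0]
finger_gap: 33.0
grip_force: 0.0
```

Emit:
apply_moves --delta_rot '[[0,0,0],[0,0,0],[0,0,0],[0,0,0],[0,0,0],[0,0,0],[0,0,0]]' --linear '[[0,0,1],[0,0,3],[0,0,6],[0,0,10],[0,0,15],[0,0,18],[0,0,18]]' --fingers '[-0.25,-0.25,-0.25,-0.25,-0.25,-0.25,-0.25]'

```text
time: 14.15
position: [554.6, -292.7, 212.0]
orientation: [2.17, 2.259, 0.001]
force: [-0.7, -0.7, -0.2]
finger_gap: 33.1
grip_force: 0.0
```

Run:
```python
from h import *
o=manip.get_obs(); print(o['position'],o['force'],o['finger_gap'],o['time'])
c=cap('scene','g.png')
for t in('long_lid','long_pin','short_pin'):
    for r in models.tip_of('scene',t): print(t,round(r['p'],2),np.round(r['position'],1))
```

```text
[ 554.64215332 -292.71331902  212.02526991] [-0.71784437 -0.73057754 -0.17058747] 33.09209127703033 14.15
long_lid 0.67 [ 559.7 -291.3    3.3]
long_pin 0.76 [455.   35.9   1.9]
long_pin 0.6 [ 443.5 -293.6   -0.5]
short_pin 0.94 [441.3 160.7  73.9]
```

View pics/g.png

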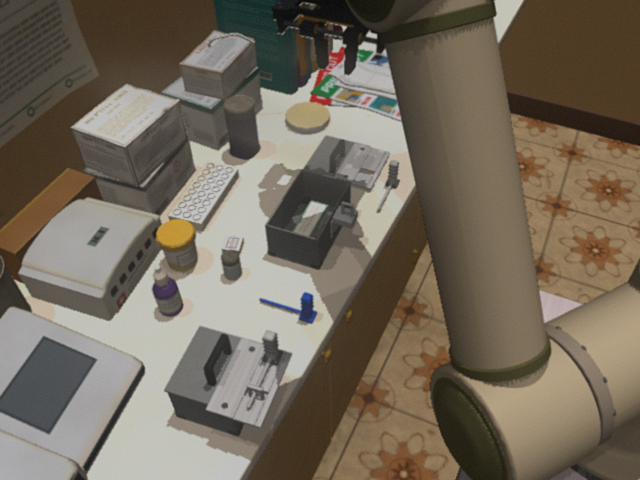

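The lid lies flat at (350,160), the pin stands on the bench at (390,180), the long case is open, the short pin is in place, and the gripper is clear.

```bash
python3 -c "
from plant import manip
print(manip.job_done())"
```

```text
the job is handed in; nothing more can be done
None
```

The long case is open and the job is handed in: its pin and its lid (flat, right way up) are on the bench, the shorter case's pin is still in place, and the gripper is holding nothing; about 14 s of the 58 s were used.

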